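# Set the off-contact spacers under a printing screen

### The arm

A 6-joint arm with a two-finger parallel gripper is mounted at the origin on the work surface. World frame = base frame: x ahead of the robot, y to its left, z up, the work surface at z = 0. Lengths are in mm, angles in rad, forces in N, time in s.
With the tool pointing down it reaches from about 275 to 825 mm from the base axis. Payload 5.2 kg.
Tool frame: the origin (TCP) lies at the very end of the fingers, on their centre line; the grasp point (between the pads) lies 19 mm behind it; z points along the fingers, y is the direction in which the jaws open and shut (so a half turn about z gives the same grasp; the last joint's range is limited). The gripper opens to 93 mm and grips with 3 to 60 N. Pads are 15 mm wide; open, the fingers measure 128 mm over their backs; the gripper's body (75 mm by 188 mm) begins 65 mm behind the grasp point.
Start: joints at [-1.473, 0.259, 1.535, -0, 1.348, -0.203], TCP at [162.977, -525.303, 218.653] pointing down, gripper open.
Joint ranges: [-3.14, 3.14], [-0.91, 2.08], [0.19, 2.58], [-1.22, 4.36], [0.22, 2.71], [-3.12, 3.12]. Speed limits (rad/s): [2.57, 2.57, 3.14, 3.14, 3.14, 3.14].

### API

Orientations are given as [roll, pitch, yaw] about the fixed x, y, z axes, in that order (R = Rz(yaw) Ry(pitch) Rx(roll)).
In Python, from bench import robot gives the robot as it stands. The module is installed in compiled form; this text tells all that it offers. Calls block until the motion is done:
- robot.move_ptp(position, orientation): joint-space move of the TCP to a pose.
- robot.move_linear(position, ori=None, speed=150, f_stop=None): straight line of the TCP; ori=None keeps the orientation; speed is the mean speed in mm/s. With f_stop (N) it stops when the force on the tool has changed by that much, and returns True; else False.
- robot.move_j(angles): joint-space move.
- robot.move_gripper(opening): opening from 0.0 (shut) to 1.0 (fully open); the grip force is fixed at half the most; returns when the fingers have stopped.
- robot.sleep(seconds).
- robot.inverse_kinematics(position, orientation): joint angles nearest the present ones, or None.
- robot.get_image(name): name is "scene" or "top" or "wrist"; returns a dict with "img" (400x640x3 uint8, blue, green, red), "fovy" (degrees; the focal length in pixels is half the picture's height over the tangent of half this angle, whatever the lens; pixels are square), "cx", "cy" (the principal point, pixels), "eye" and "orientation" of the camera in the world. Camera axes: x right, y down, z forward; pixel columns grow to the right and rows downward; lengths in mm; the calibration is good to about 2 mm. A picture is of the moment at which its call begins. There is no depth.
A pose or a line that the arm cannot do raises robot.MotionError and nothing moves.
- robot.hand_in(): hands the job in, once; it reports no verdict.
Readings, each from a call of its own:
- robot.current_t(): time.
- robot.current_qpos(): joint angles.
- robot.current_joint_vel(): joint speeds.
- robot.current_joint_efforts(): joint torques, N m.
- robot.current_tcp_pos(): TCP position.
- robot.current_eef_rot(): TCP orientation.
- robot.current_contact_force(): force on the tool from outside, world axes, zero at the start.
- robot.current_ft_torque(): the same for the moment, N m.
- robot.current_gripper_width(): opening from 0.0 (shut) to 1.0 (fully open).
Only numpy, scipy, OpenCV 4.12 (cv2) and the standard library are available. Lean on these libraries where they do the work, as an engineer would, in place of code of your own. Each camera call takes 0.05 s, during which the arm holds its last target. There are 200 camera calls.

### The job

Slide the two aluminium spacers straight in under the slightly raised front bar of the printing screen, one near each end, pushing each by its upright lip until the lip sits flat against the bar; then press the front bar down until the screen rests level on both spacers, and let go. Only push with the fingers: never lift, carry or tip a spacer, do not raise the screen to make room, keep off the mesh, and leave everything else where it is.

Things in the scene. Friction and masses are not known exactly. Their poses are not given: they have to be found in the camera images.
- press: Printing station: black base board 12 mm thick, fixed to the table at a varying place and yaw, with hinge clamps at its far end. Origin: at table height, straight below the middle of the outer (near) face of the screen's front bar. x points from the bar to the hinges, away from the robot; y left along the bar; z up. Board top at z = 12, from x = -220 to 500, y = -260 to 260 mm.
- front_bar (a point): Middle of the top face of the screen's front bar (40 mm wide, 460 long, 25 tall), the place to press. Screen: aluminium frame 380 deep, hinged along y at press x = 420. At rest on both spacers it is level, this point at press z = 47 mm; it starts 4.8 to 9.6 mm higher (bar 15 to 20 above the board). Stiff hinge: stays where left; about 5 N on the bar lowers it. Sinks lower if no spacer is under it.
- mesh: Delicate stencilled mesh (brown and red with white ink smears), 300 x 380 mm, stretched inside the frame near its underside; origin at the middle of its edge along the front bar, x to the hinges. Not to be touched.
- spacer_left: Loose aluminium spacer, left (+y) of two, 0.12-0.24 kg, flat on the base board: plate 10 mm thick, 90 wide (y), 52 deep (x), with an upright lip (10 thick, 90 wide, 30 tall, orange stripe) along its near edge. Origin: underside, middle of the lip's outer face; x runs from lip along plate, z up. Starts up to 0.5 rad askew. Home: origin at press x = -10 mm (lip on bar), press y = +160 (+-45), x along press x.
- spacer_right: Loose aluminium spacer, right (-y) of two, 0.12-0.24 kg, flat on the base board: plate 10 mm thick, 90 wide (y), 52 deep (x), with an upright lip (10 thick, 90 wide, 30 tall, orange stripe) along its near edge. Origin: underside, middle of the lip's outer face; x runs from lip along plate, z up. Starts up to 0.5 rad askew. Home: origin at press x = -10 mm (lip on bar), press y = -160 (+-45), x along press x.
- tape: Bystander: roll of brown tape lying flat on the base board between the two spacers, 80 outside, 56 hole, 24 tall; origin centre of its underside; lengths in mm
- loupe: Bystander: small folding print loupe standing on the base board near its front edge, 30 x 30 x 35; origin centre of its underside; lengths in mm
- squeegee: Bystander: wooden squeegee lying flat on the table to the right, 280 long, 130 wide, 28 tall; origin on its underside near the middle; lengths in mm
- ink: Bystander: white ink jar with black cap on the right, 84 across, 100 tall; origin centre of its underside; lengths in mm
- knife: Bystander: ink spatula lying (280 long) on the table to the left; origin on its underside; lengths in mm
- solvent: Bystander: white bottle with red cap on the left, 66 across, 150 tall; origin centre of its underside; lengths in mm
- tub: Bystander: blue lidded ink tub on the left, 106 across, 74 tall; origin centre of its underside; lengths in mm
Mind the look-alikes: they are no part of the job. What is shaped like the spacer_right but red or yellow is not meant.

How it is judged (in metres and radians):
On the way, in this order (a step that is already met when the one before it is completed fails the run):
1. both spacers are home under the front bar while the screen is still raised (x of spacer_left in the frame of press between -0.016 and -0.004 m and y of spacer_left in the frame of press between 0.115 and 0.205 m and z of each of spacer_left, spacer_right in the frame of press below 0.015 m and angle between each of spacer_left, spacer_right's own z axis and vertical below 0.04 rad and angle between the x axis of each of spacer_left, spacer_right and the x axis of press, either way round below 0.06 rad and x of spacer_right in the frame of press between -0.016 and -0.004 m and y of spacer_right in the frame of press between -0.205 and -0.115 m and z of front_bar in the frame of press above 0.0502 m), for 0.2 s.
2. the screen is pressed down onto the spacers (z of front_bar in the frame of press between 0.0454 and 0.0486 m), for 0.2 s.
At the end, for the whole second after the job is handed in: Each spacer lies flat at its end of the bar: lip within 6 mm of the bar's face, within 45 mm of its place along it (160 mm from the middle), square within 0.06 rad, tilt under 0.04 rad, at rest. The screen is down on them (bar within 1.6 mm of its level height) (all of step 2 and x of spacer_left in the frame of press between -0.016 and -0.004 m and y of spacer_left in the frame of press between 0.115 and 0.205 m and z of each of spacer_left, spacer_right in the frame of press below 0.015 m and angle between each of spacer_left, spacer_right's own z axis and vertical below 0.04 rad and angle between the x axis of each of spacer_left, spacer_right and the x axis of press, either way round below 0.06 rad and x of spacer_right in the frame of press between -0.016 and -0.004 m and y of spacer_right in the frame of press between -0.205 and -0.115 m and linear speed of each of spacer_left, spacer_right below 0.01 m/s); the robot touches nothing.
It fails at once if a spacer is lifted (more than 6 mm) or tipped (more than 0.12 rad) (z of any of spacer_left, spacer_right in the frame of press above 0.018 m or angle between any of spacer_left, spacer_right's own z axis and vertical above 0.12 rad).
It fails at once if the screen is raised (front bar more than 14 mm above its level height) (z of front_bar in the frame of press above 0.061 m).
It fails at once if the mesh is touched (contact force between mesh and the fingers above 1 N or contact force between mesh and the arm above 1 N).
It fails at once if a bystander is moved more than 20 mm (distance of any of tape, loupe, squeegee, ink, knife, solvent, tub from where it was at the start of the episode above 0.02 m).
It also fails if it takes over 54 s, if anything falls off the work surface, if the arm or the gripper's body presses on something with over 40 N, if the wrist force passes 120 N, or if a joint passes its speed limit or range.

## Working session

There is one attempt and no reset: what is moved stays moved. The work goes in short steps, each a Python script; the robot and the scene stay as the last script left them, time stands still between calls to the robot, and variables do not carry over. Pictures are saved under pics/ and viewed, about 8 in all and at most 12, crops included, and the job is handed in when it is done.

```bash
mkdir -p pics
python3 - <<'E'
from bench import robot
import cv2,pickle
d={}
for n in("scene","top"):
    r=robot.get_image(n);d[n]=r;cv2.imwrite(f"pics/{n}0.png",r["img"]);print(n,r["fovy"],r["cx"],r["cy"],r["eye"],r["orientation"])
pickle.dump(d,open("d0.pkl","wb"))
print(robot.current_t(),robot.current_eef_rot())
E
```

```text
scene 52.55748193201248 319.01944477571567 207.00003074190468 [ 906.41706119 -475.61219993 1048.65731718] [-2.54597816 -0.00535283  0.75129209]
top 47.982042665845725 318.3436885192379 202.05665289496977 [  95.27120166   38.88971468 1678.43688275] [-2.91818245 -0.00611257 -1.59579971]
0.1 [-3.14008606e+00 -3.36574993e-04  3.00731597e-01]
```

View pics/top0.png

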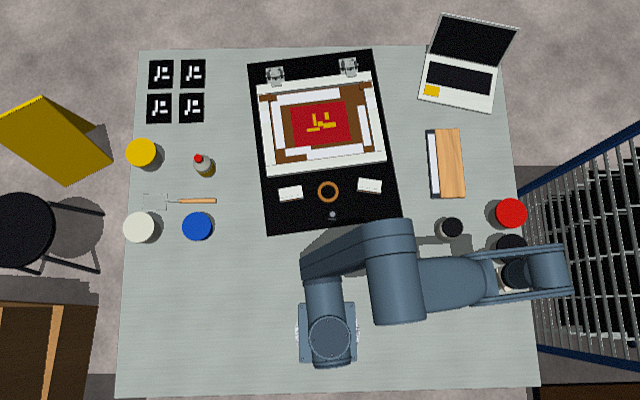

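View pics/scene0.png

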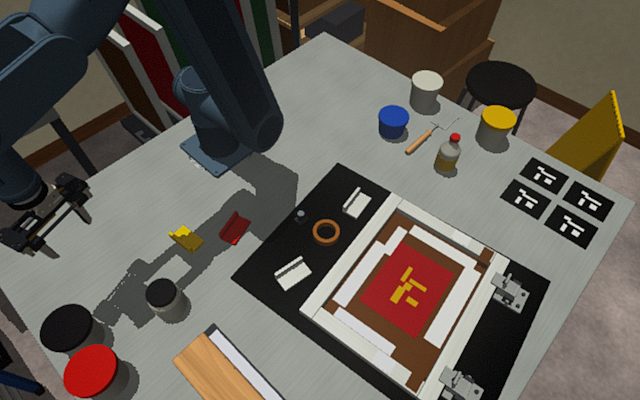

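The top view shows two white or aluminium spacers on the black board, at about (290,193) and (370,185). The tape is between them at (328,191), and the loupe is at (333,214). In the scene view the candidates for spacer_right are yellow (185,238), red (234,228) and aluminium (292,273). Only the aluminium one on the board fits the description. I'll confirm this in an enlarged crop.

Run:
```python
import cv2,pickle,numpy as np
d=pickle.load(open("d0.pkl","rb"))
a=d["top"]["img"][145:240,240:410]; a=cv2.resize(a,None,fx=4.7,fy=4.7,interpolation=cv2.INTER_CUBIC)
b=d["scene"]["img"][150:320,160:420]; b=cv2.resize(b,None,fx=3,fy=3,interpolation=cv2.INTER_CUBIC)
cv2.imwrite("pics/c_top.png",a);cv2.imwrite("pics/c_scene.png",b)
```

```text
(no output)
```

View pics/c_top.png

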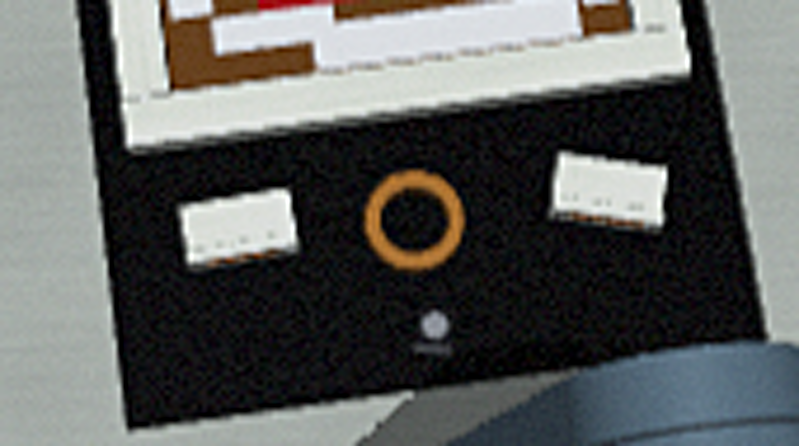

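View pics/c_scene.png

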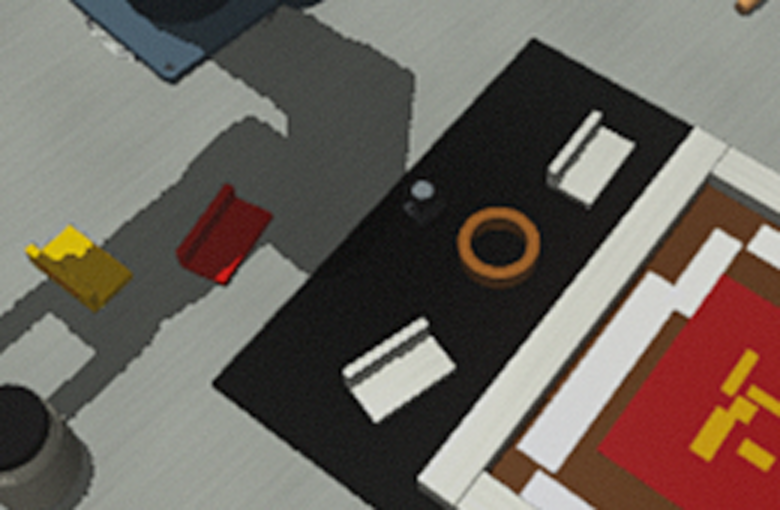

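Confirmed: the aluminium spacers are at scene crop (400,370) for the right and (592,158) for the left, with the lip on the near side. Red and yellow are decoys on the table. Next I'll compute rough poses.

```bash
cat > h.py <<'E'
import numpy as np,cv2
from scipy.spatial.transform import Rotation as R
def ray(c,px):
    f=200/np.tan(np.radians(c["fovy"])/2)
    v=np.array([(px[0]-c["cx"])/f,(px[1]-c["cy"])/f,1])
    return R.from_euler("xyz",c["orientation"]).as_matrix()@v
def onz(c,px,z):
    v=ray(c,px);e=np.array(c["eye"]);return (e+v*(z-e[2])/v[2])[:2]
def proj(c,P):
    f=200/np.tan(np.radians(c["fovy"])/2)
    v=R.from_euler("xyz",c["orientation"]).as_matrix().T@(np.array(P,float)-np.array(c["eye"]))
    return np.array([c["cx"]+f*v[0]/v[2],c["cy"]+f*v[1]/v[2]])
E
python3 - <<'E'
from h import *
import pickle
np.set_printoptions(precision=1,suppress=True)
d=pickle.load(open("d0.pkl","rb"))
T=lambda x,y,z:onz(d["top"],(x/4.7+240,y/4.7+145),z)
S=lambda x,y,z:onz(d["scene"],(x/3+160,y/3+150),z)
print("board near-left top/scene",T(130,428,12),S(533,40,12),"near right sc",S(215,382,12))
print("bar outer L",T(128,147,54),S(695,127,54),"R",T(690,72,54),S(420,478,54))
for n,p in dict(Lfar=[(180,205),(290,190)],Llip=[(188,266),(299,246)],Rfar=[(558,152),(667,166)],Rlip=[(549,214),(663,226)]).items():
    print(n,*[T(*q,22 if'far'in n else 42) for q in p])
print("scene L lip top outer, far",S(547,175,42),S(597,110,42),S(634,146,22),S(588,207,22))
print("scene R",S(343,370,42),S(425,318,42),S(455,367,22),S(377,421,22))
print("tape",T(415,220,36),S(498,244,36),"loupe",T(434,325,47),S(422,190,47))
E
```

```text
board near-left top/scene [347.8 211.8] [356.1 212.9] near right sc [ 415.4 -295.3]
bar outer L [567.7 209. ] [574.5 211.7] R [ 620.1 -243.8] [ 628.8 -241.1]
Lfar [527.3 170.3] [537.7  81.1]
Llip [471.9 162.7] [486.1  74.2]
Rfar [ 564.6 -137.7] [ 550.8 -225.9]
Rlip [ 507.7 -126. ] [ 495.7 -216.7]
scene L lip top outer, far [498.9  71. ] [483.1 167.7] [532.6 170.9] [546.1  80.9]
scene R [ 504.5 -214.2] [ 521.7 -126.3] [ 569.4 -136.5] [ 554.8 -222.4]
tape [506.8 -19. ] [514.9 -18.8] loupe [418.5 -31. ] [422.9 -29.5]
```

```bash
cat >> h.py <<'E'
YAW=0.116;O=np.array([600.,-16.])
ORI=[np.pi,0,YAW]
c,s=np.cos(YAW),np.sin(YAW);M=np.array([[c,-s],[s,c]])
def W(x,y,z):return [*(O+M@[x,y]),z]
def P(w):return M.T@(np.array(w[:2])-O)
E
cat > push.py <<'E'
from h import *
from bench import robot
import sys
np.set_printoptions(precision=2,suppress=True)
y=float(sys.argv[1])
if robot.current_t()<5: robot.move_gripper(0.54)
robot.move_ptp(W(-160,y,150),ORI)
robot.move_linear(W(-160,y,17),speed=120)
hit=robot.move_linear(W(15,y,17),speed=35,f_stop=8)
p=robot.current_tcp_pos();print(hit,"press tcp",P(p),p[2],robot.current_contact_force(),robot.current_t())
robot.sleep(.1)
im=robot.get_image("scene")["img"];cv2.imwrite(f"pics/push{int(y)}.png",cv2.resize(im[130:330,200:440],None,fx=3,fy=3,interpolation=cv2.INTER_CUBIC))
E
python3 push.py 147
```

```text
True press tcp [-21.63 147.02] 16.441093809233656 [-0.55 -0.38  0.32] 8.1167
```

View pics/push147.png

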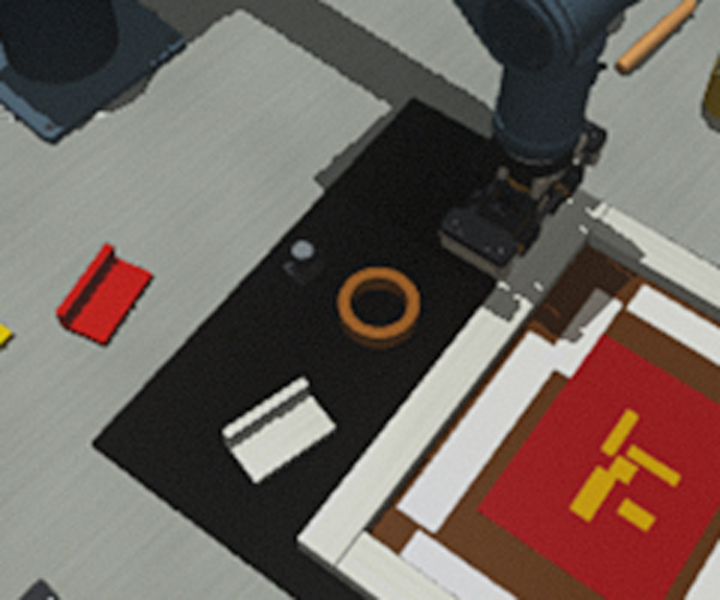

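The picture shows the hand at the left end of the bar with the right spacer untouched at (280,430). A second, firmer push will confirm the lip is seated. After that comes the right spacer.

```bash
python3 - <<'E'
from h import *
from bench import robot
np.set_printoptions(precision=2,suppress=True)
h=robot.move_linear(W(0,147,17),speed=25,f_stop=12)
p=robot.current_tcp_pos();print(h,P(p),robot.current_contact_force())
robot.move_linear(W(-70,147,17),speed=100)
robot.move_linear(W(-70,147,110),speed=150)
E
python3 push.py -144
python3 - <<'E'
from h import *
from bench import robot
np.set_printoptions(precision=2,suppress=True)
h=robot.move_linear(W(0,-144,17),speed=25,f_stop=12)
p=robot.current_tcp_pos();print(h,P(p),robot.current_contact_force())
E
```

```text
True [-21.83 147.21] [-0.16  0.08 -0.94]
True press tcp [ -21.46 -143.78] 16.47994697281315 [ 0.5   0.65 -0.11] 15.9167
True [ -21.64 -143.18] [-0.08  0.41  0.66]
```

Both pushes ended at the same press x (-21.6), which agrees with both lips sitting on the bar. I'll back off and look.

Run:
```python
from h import *
from bench import robot
import pickle
np.set_printoptions(precision=2,suppress=True)
robot.move_linear(W(-70,-144,17),speed=100)
robot.move_linear(W(-70,-144,110),speed=150)
robot.move_gripper(0)
robot.move_ptp(W(-90,0,260),ORI)
w=robot.get_image("wrist");t=robot.get_image("top");s=robot.get_image("scene")
pickle.dump((w,t,s),open("d1.pkl","wb"));print(w["eye"],w["orientation"],w["fovy"],robot.current_t())
a=cv2.resize(s["img"][150:340,230:440],None,fx=3,fy=3,interpolation=cv2.INTER_CUBIC)
cv2.imwrite("pics/s1.png",a);cv2.imwrite("pics/w1.png",w["img"])
```

```text
[582.93 -18.03 425.47] [ 2.88 -0.   -1.45] 71.17170136061536 19.7333
```

View pics/w1.png

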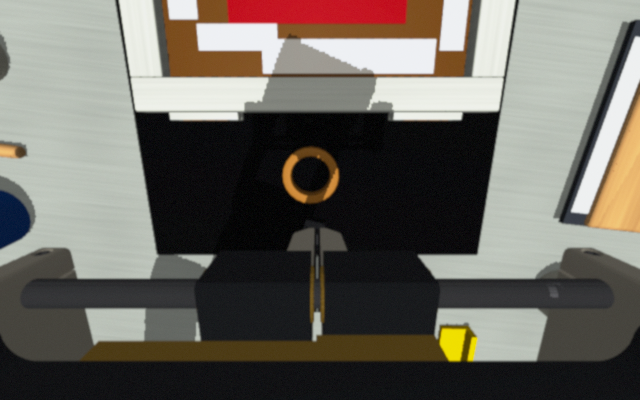

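View pics/s1.png

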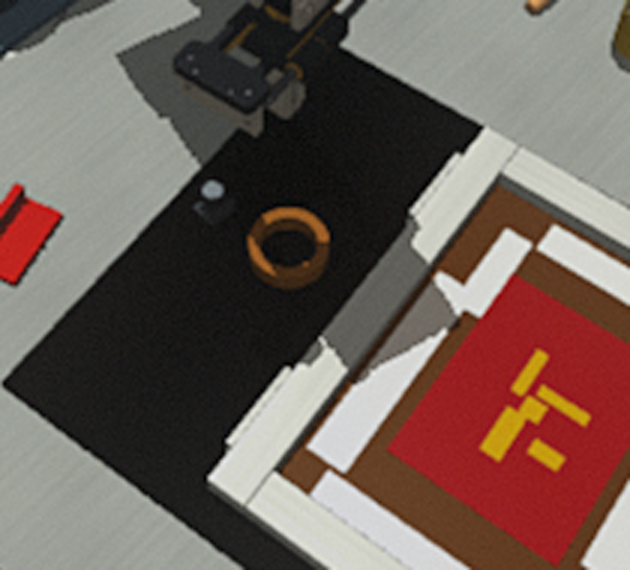

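In the wrist view both lips sit flush on the bar: left at columns 169–239, right at 393–463, with the bar spanning 134–504. The lip centres are about ±140 mm from the middle, square. Next I'll check the bar position and press down.

Run:
```python
from h import *
from bench import robot
import pickle
np.set_printoptions(precision=1,suppress=True)
w,t,s=pickle.load(open("d1.pkl","rb"))
for n,px,z in [("outL",(134,110),53),("outR",(505,110),53),("inner",(319,77),53),("lipL",(169,119),42),("lipL2",(239,119),42),("lipR",(393,119),42),("lipR2",(463,119),42)]:
    print(n,P(onz(w,px,z)))
robot.move_ptp(W(17,0,90),ORI)
h=robot.move_linear(W(17,0,44),speed=20,f_stop=3)
print("touch",h,robot.current_tcp_pos(),robot.current_contact_force(),robot.current_t())
```

```text
outL [  0.  231.8]
outR [   0.1 -239.3]
inner [38.8 -3. ]
lipL [-10.7 194.5]
lipL2 [-10.7 102.3]
lipR [ -10.7 -100.7]
lipR2 [ -10.7 -193. ]
touch True [616.7 -14.   53.8] [ 2.4 -0.   1.9] 22.1583
```

Run:
```python
from h import *
from bench import robot
import pickle
np.set_printoptions(precision=1,suppress=True)
robot.sleep(.3)
h=robot.move_linear(W(17,0,44),speed=10,f_stop=22)
print("press",h,robot.current_tcp_pos(),robot.current_contact_force(),robot.current_t())
robot.sleep(.4);print(robot.current_tcp_pos(),robot.current_contact_force())
```

```text
press True [616.5 -14.   47.3] [-1.9 -0.   3.7] 23.2083
[616.5 -14.   47.3] [-2.2  0.7  3. ]
```

Run:
```python
from h import *
from bench import robot
np.set_printoptions(precision=1,suppress=True)
h=robot.move_linear(W(17,0,45),speed=8,f_stop=25)
print("press",h,robot.current_tcp_pos(),robot.current_contact_force())
robot.sleep(.4)
robot.move_linear(W(17,0,110),speed=60)
robot.move_ptp(W(-90,0,260),ORI)
w=robot.get_image("wrist");s=robot.get_image("scene")
a=cv2.resize(s["img"][150:340,230:440],None,fx=2,fy=2);b=cv2.resize(w["img"][60:200,110:530],None,fx=1.8,fy=1.8)
o=np.zeros((a.shape[0]+b.shape[0],756,3),np.uint8);o[:a.shape[0],:a.shape[1]]=a;o[a.shape[0]:,:b.shape[1]]=b
o=cv2.resize(o,None,fx=.9,fy=.9)
cv2.imwrite("pics/f.png",o);print(o.shape,robot.current_t(),robot.current_contact_force())
```

```text
press False [616.8 -14.1  47.2] [-7.   0.8 18.7]
(569, 680, 3) 26.625 [-1.1 -0.  -1.3]
```

View pics/f.png

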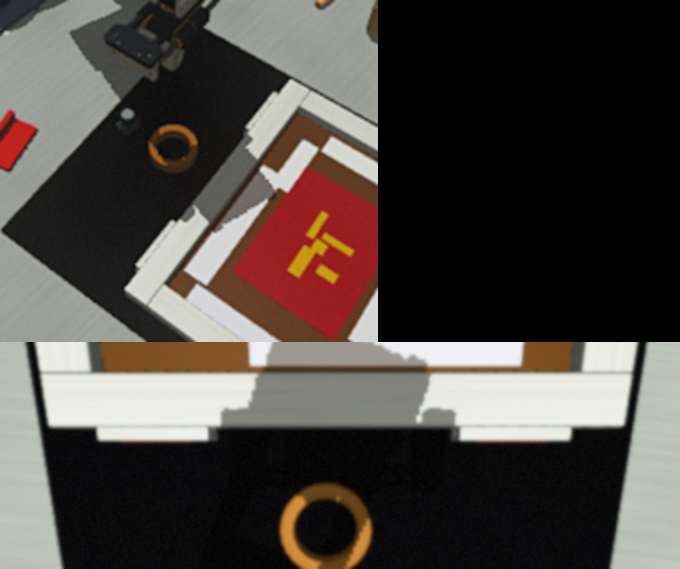

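Both lips are still flush and square on the bar, at (155,434) and (515,434). The bar stopped hard at z 47.2 under about 19 N, and the tape and loupe haven't moved. Handing in.

```bash
python3 -c "
from bench import robot
robot.hand_in()"
```

```text
the job is handed in; nothing more can be done
```

I pushed both aluminium spacers in under the front bar, pressed the bar down onto them, backed the arm away and handed the job in at about 27 s. No verdict is reported, so what follows is from my own checks.

- **Spacers:** Before the press, the wrist image put both lips about 10.7 mm in front of the bar's face line, as they should be. They were square to it, at roughly y = +148 and −147 mm. A second, firmer push on each moved it no further. After the press, the picture still showed both lips flush.
- **Screen:** I first touched the bar at z = 53.8 mm, so it was still raised when both spacers were in. It then stopped at 47.2 mm (level is 47 mm), with about 19 N on the fingers.
- **Other items:** The tape and loupe looked unmoved in the last picture, and the fingers stayed off the mesh.
- **Disagreements:**
  - The top and scene cameras differed by about 8 mm in x. I used a value between them, and the wrist camera then put the bar face within 0.1 mm of it.
  - The last press never reached its 25 N stop, because the arm held at 47.2 mm against the spacers.

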